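# Load a wooden blank under the dowel borer's guard flap

### The job

Load the dowel borer: press its red finger paddle down with one fingertip to hold the spring-closed red guard flap up, and with the other fingertip push the wooden blank along the lane under the flap until its front end is fully home against the steel stop plate. Keep the flap held up until the blank is home, then let it down onto the blank and take the hand clear. Only push the blank, do not pick it up, and leave the other things on the bench where they are.

Things in the scene. Friction and masses are not known exactly. Their poses are not given: they have to be found in the camera images.
- borer: grey-green horizontal dowel borer, fixed to the table. Origin: on the table, on the lane's centre line, under the guard flap. +x along the lane, the way the blank is pushed; +y to the lane's left; z up. Deck: x -225 to 90, y -73 to 97 mm, 12 mm above the table. Lane 45 mm wide between aluminium fences 8 mm thick, tops 24 mm above the table. The flap panel, 5 mm thick, crosses the lane at x = 0
- stop (a point): centre of the steel stop plate's face towards the blank, at borer x = 50 mm, 27 mm above the table. Plate 100 mm wide, top 74 mm above the table; the green motor behind it (x up to 245 mm) is up to 89 mm above the table
- rod (a point): point on the axis of the flap's hinge rod, at borer x = -125, y = 32 mm, 42 mm above the table. The rod is 8 mm thick and runs along borer x from -220 to 15 mm; bearings at x = -216 and 12 mm, 12 mm long, 20 mm wide, tops 52 mm above the table
- flap (a joint): angle of the red guard flap, rad: 0 shut, 1.1 well open, 1.2 hard stop. Panel, hinge rod and red finger paddle are one rigid piece turning about the rod: pressing the paddle down swings the panel up sideways, in its own plane. Spring-closed: about 2 N on the paddle starts it, 4 to 7 N hold it open. The blank cannot push it open. Above 0.8 the blank passes beneath; let down on the blank it rests near 0.70
- flap_edge (a point): middle of the flap panel's lower edge; when shut at borer x = 0, y = -16 mm, 16 mm above the table. The panel is 36 mm wide and 36 mm high, on an arm from the rod
- paddle (a point): on the upper face of the red finger paddle, 30 mm from the rod's axis: a plate on the rod's left, 160 mm long (borer x -205 to -45), 4 mm thick, reaching 52 mm out from the rod. Shut, it slopes up leftwards at 0.55 rad (outer edge 69 mm above the table); level at flap angle 0.55; at 1.1 it slopes down leftwards at 0.55 rad, its face 29 mm above the table at y = 56. A fingertip can slide along it in x while pressing
- blank_front (a point): centre of the front end face (towards the flap) of the wooden blank: a mid-brown block 120 mm long, 40 mm wide, 30 mm high, about 0.1 kg, loose on the deck in the lane before the flap, its top 42 mm above the table. The point is 15 mm above its underside; x points along the lane to the stop
- blank_rear (a point): centre of the blank's rear end face, the one to push, 15 mm above its underside, 120 mm behind blank_front
- dowel_cup: blue open cup, 64 mm across, 70 mm tall, beside the borer; bystander. Origin at the centre of its underside
- spare_blank: dark wooden block 120 x 40 x 30 mm lying on the table at the borer's right; bystander, not the one to load. Origin at the centre of its underside
- glue: white glue bottle with orange cap, 56 mm across, 150 mm tall; bystander. Origin at the centre of its underside
- mallet: hammer lying on the table, 240 mm long; bystander. Origin at the middle of its underside
- glue_brush: brush lying on the table, 170 mm long; bystander. Origin at the middle of its underside
- toy_wheel: pale wooden disc, 60 mm across, 18 mm thick; bystander. Origin at the centre of its underside
- screw_jar: glass jar with metal lid, 66 mm across, 80 mm tall; bystander. Origin at the centre of its underside
Things that resemble listed ones, but are neither listed nor needed, are in the scene too. Leave any green, pink or yellow look-alike of the part that bears blank_front alone.

How it is judged (in metres and radians):
On the way, in this order (a step that is already met when the one before it is completed fails the run):
1. a finger holds the flap up while the blank is still in front of it (value of joint flap above 0.8 rad and contact force between the fingers and flap above 0.3 N and x of blank_front in the frame of borer below -0.003 m), for 0.2 s.
2. the blank passes under the flap while a finger holds it up (value of joint flap above 0.75 rad and contact force between the fingers and flap above 0.3 N and x of blank_front in the frame of borer between 0.012 and 0.035 m and contact force between the fingers and blank above 0.05 N).
3. the blank is home against the stop with the flap still held up (value of joint flap above 0.75 rad and contact force between the fingers and flap above 0.3 N and x of blank_front in the frame of borer above 0.045 m), for 0.1 s.
At the end, for the whole second after the job is handed in: The blank lies flat in the lane with its front end within 5 mm of the stop plate, at rest, and the released flap rests on top of it (flap angle 0.63 to 0.77 rad) (x of blank_front in the frame of borer between 0.045 and 0.053 m and y of blank_rear in the frame of borer between -0.006 and 0.006 m and height (world z) of each of blank_front, blank_rear below 0.03 m and value of joint flap between 0.63 and 0.77 rad and contact force between flap and blank above 0.3 N and linear speed of blank below 0.01 m/s); the robot touches nothing.
It fails at once if the flap came down on the blank before the blank was home (x of blank_front in the frame of borer between 0.005 and 0.045 m and value of joint flap below 0.73 rad).
It fails at once if the blank was lifted more than 12 mm or tipped (height (world z) of any of blank_front, blank_rear above 0.039 m).
It fails at once if another thing on the bench was moved more than 30 mm (distance of any of dowel_cup, spare_blank, glue, mallet, glue_brush, toy_wheel, screw_jar from where it was at the start of the episode above 0.03 m).
It also fails if it takes over 42 s, if anything falls off the work surface, if the arm or the gripper's body presses on something with over 40 N, if the wrist force passes 120 N, or if a joint passes its speed limit or range.

### The arm

A 6-joint arm with a two-finger parallel gripper is mounted at the origin on the work surface. World frame = base frame: x ahead of the robot, y to its left, z up, the work surface at z = 0. Lengths are in m, angles in degrees, forces in N, time in s.
With the tool pointing down it reaches from about 0.325 to 0.85 m from the base axis. Payload 4.4 kg.
Tool frame: the origin (TCP) lies midway between the tips of the shut fingers; the grasp point (between the pads) lies 19 mm behind it; x points along the fingers, y is the direction in which the jaws open and shut, and the axes are right-handed (so a half turn about x gives the same grasp; the last joint's range is limited). The gripper opens to 94 mm and grips with 3 to 60 N. Pads are 16 mm wide; open, the fingers measure 119 mm over their backs; the gripper's body (75 mm by 177 mm) begins 78 mm behind the grasp point.
Start: joints at [-74.055, 11.837, 88.321, -0, 79.842, -8.623], TCP at [0.239, -0.523, 0.205] pointing down, gripper open.
Joint ranges: [-156.59, 156.59], [-49.26, 127.26], [12.9, 141.05], [-63.56, 243.56], [4.71, 150.69], [-161.64, 161.64]. Speed limits (degrees/s): [159.86, 159.86, 180, 180, 180, 180].

### API

Orientations are given as a 3x3 rotation matrix whose columns are the frame's x, y, z axes.
In Python, from workcell import status, capture, ctrl gives the robot as it stands. The module is installed in compiled form; this text tells all that it offers.
- The arm moves only by the tool apply_moves, never from a script. Its argument "increments" is a list of rows, each an object with "travel": the shift along the tool's x, y, z each as a share of 0.25 m, from -1 to 1, a list of three; "twist": the turn, a rotation vector about the tool's x, y, z each as a share of 90 degrees, from -1 to 1, a list of three. A call has 1 to 12 rows; each row is the pose to reach, as a shift and turn from the pose commanded when the call began, along the tool's axes at that moment; what a row does not reach only later rows make up. A row lasts 1/10 s, in which the tool goes at most 50 mm and 8.59 degrees, less where a joint would pass 70% of its speed; a pose out of reach is approached as far as the arm can. A call with a number of a shift or a turn outside -1 to 1 is refused whole. A call with a gripper value outside its range is refused whole. "gripper" is the opening, from 0 (shut) to 1 (fully open), set as the call begins (left out, the last holds). The fingers move at their own pace and stop on an object; "force" is the grip in N (left out, the last holds). Time passes only in rows, so rows that repeat a pose let the fingers close. It gives the time, the measured TCP pose, the force and the opening at its end, in the units of the state.
- status.read_state(): the state, without advancing time (a new reading comes with each control period).
- capture(name): name is "side" or "top"; returns a dict with "image" (384x512x3 uint8, blue, green, red), "camera_matrix" (3x3 intrinsics, pixels), "k1" (the pictures are not rectified: a ray, as slopes to the right and down, at radius r is drawn at 1 + k1 r^2 times it, then the intrinsics apply), "R" (3x3) and "t" (3): a world point X has camera coordinates R X + t. Camera axes: x right, y down, z forward; pixel columns grow to the right and rows downward; lengths in m; the calibration is good to about 2 mm. A picture is of the moment at which its call begins. There is no depth.
- ctrl.job_done(): hands the job in, once; it reports no verdict.
The state is a dict: "time_s": time; "joint_positions": joint angles; "qd": joint speeds; "joint_efforts": joint torques, N m; "position": TCP position; "tool_rot": TCP orientation; "ft_force": force on the tool from outside, world axes, zero at the start; "ft_torque": the same for the moment, N m; "gripper_width": opening from 0.0 (shut) to 1.0 (fully open).
Only numpy, scipy, OpenCV 4.12 (cv2) and the standard library are available. Lean on these libraries where they do the work, as an engineer would, in place of code of your own. Each camera call takes 0.05 s, during which the arm holds its last target.

## Working session

There is one attempt and no reset: what is moved stays moved. The work goes in short steps, Python scripts to look and compute and a tool call to move; the robot and the scene stay as the last step left them, time stands still between calls to the robot, and variables do not carry over. Pictures are saved under pics/ and viewed, and the job is handed in when it is done.

Besides the shell and the picture viewer there is one more tool, called after "Request:" as a command line: name --argument value ..., lists and objects as JSON in quotes. apply_moves: Moves the arm, as the interface text tells. Shift numbers are shares of 0.25 m and turn numbers shares of 90 degrees, none past 1 either way. Its arguments: {"type":"object","properties":{"increments":{"type":"array"},"gripper":{"type":"number"},"force":{"type":"number"}},"required":["increments"]}

```bash
mkdir -p pics; python3 - <<'E'
from workcell import status, capture
import cv2
s=status.read_state(); print(s)
for n in ("side","top"):
    c=capture(n); cv2.imwrite(f"pics/{n}0.png",c["image"]); print(n,c["camera_matrix"],c["k1"],c["R"],c["t"])
E
```

```text
{'time_s': 0.0, 'joint_positions': array([-7.40538830e+01,  1.18854553e+01,  8.84032743e+01,  4.76159750e-04,
        7.98417437e+01, -8.62325426e+00]), 'qd': array([ 0.11862886, -0.03792101, -0.03380586,  0.00519593, -0.08189467,
        0.0013502 ]), 'joint_efforts': array([ 9.76009978e-04, -3.70875692e+01, -2.81413490e+01,  6.98713562e-02,
        3.61953280e-02, -1.67685853e-04]), 'position': array([ 0.23884931, -0.52216367,  0.20429149]), 'tool_rot': array([[-6.17753298e-04,  4.15792643e-01, -9.09459233e-01],
       [ 2.19180890e-03, -9.09456659e-01, -4.15792955e-01],
       [-9.99997407e-01, -2.25021831e-03, -3.49518166e-04]]), 'ft_force': array([-0.33627669, -0.64304735, -0.22576829]), 'ft_torque': array([ 0.00868736, -0.05844544,  0.02204757]), 'gripper_width': 0.9946283240304393}
side [[432.76757739   0.         255.71213621]
 [  0.         432.76757739 187.84946261]
 [  0.           0.           1.        ]] 0.012084901170855561 [[-0.70833431 -0.70583415 -0.00778869]
 [-0.34071601  0.35154481 -0.87196837]
 [ 0.61820312 -0.61499138 -0.48950025]] [0.35649198 0.24405707 1.13443863]
top [[456.33570958   0.         258.75976792]
 [  0.         456.33570958 193.04363704]
 [  0.           0.           1.        ]] -0.12862601872717952 [[-0.02565124 -0.99924786  0.02908156]
 [-0.99245076  0.02196511 -0.12066076]
 [ 0.11993123 -0.03195712 -0.99226773]] [-0.01730863  0.56292735  1.21624753]
```

View pics/side0.png

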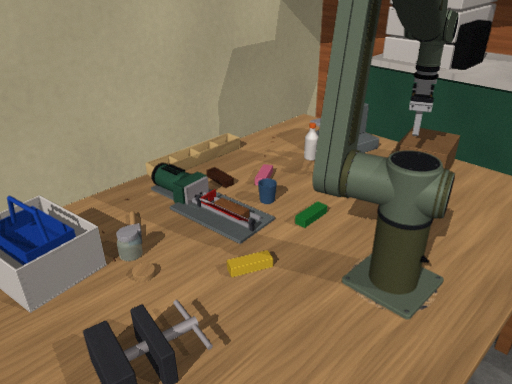

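View pics/top0.png

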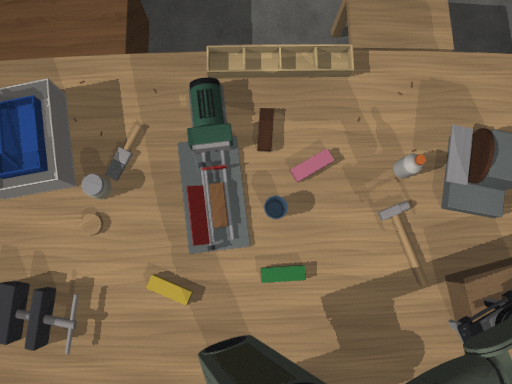

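```bash
python3 - <<'E'
import cv2,numpy as np
a=cv2.imread("pics/top0.png")[110:260,165:265]; a=cv2.resize(a,None,fx=4,fy=4,interpolation=cv2.INTER_CUBIC)
cv2.imwrite("pics/topc.png",a)
b=cv2.imread("pics/side0.png")[155:245,145:285]; cv2.imwrite("pics/sidec.png",cv2.resize(b,None,fx=5,fy=5,interpolation=cv2.INTER_CUBIC))
E
```

```text
(no output)
```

View pics/topc.png

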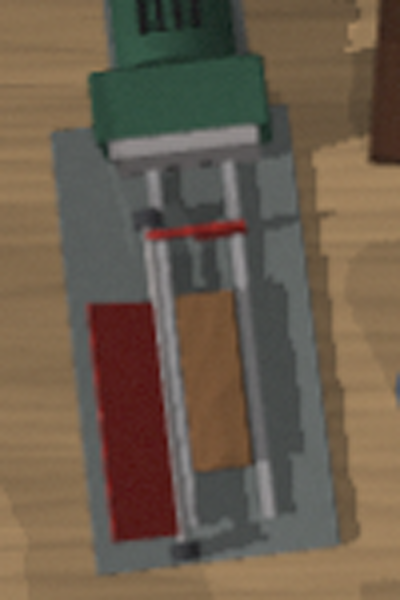

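View pics/sidec.png

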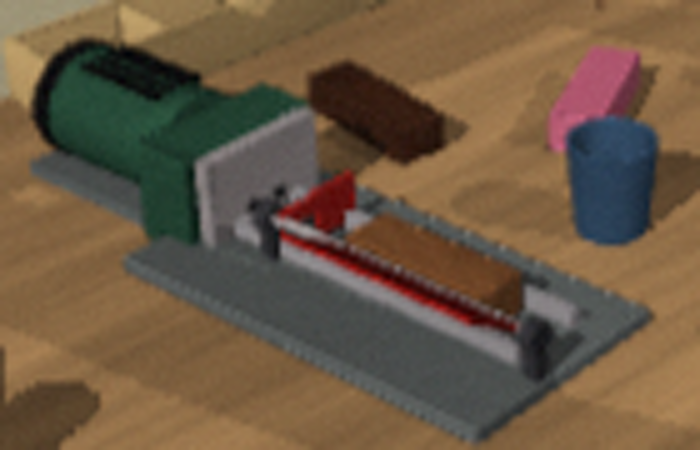

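```bash
cat > h.py <<'E'
import numpy as np,cv2
from workcell import status,capture
def ray(c,px):
    K=c["camera_matrix"];D=np.array([c["k1"],0,0,0,0.])
    n=cv2.undistortPoints(np.array(px,float).reshape(-1,1,2),K,D).reshape(-1,2)
    d=np.c_[n,np.ones(len(n))]@c["R"]; o=-c["R"].T@c["t"]
    return o,d
def plane(c,px,z):
    o,d=ray(c,px); return o+d*((z-o[2])/d[:,2])[:,None]
def proj(c,X):
    r,_=cv2.Rodrigues(c["R"]); return cv2.projectPoints(np.array(X,float).reshape(-1,1,3),r,np.array(c["t"],float),c["camera_matrix"],np.array([c["k1"],0,0,0,0.]))[0].reshape(-1,2)
def rigid(A,B): # A local 2d -> B world
    ma,mb=A.mean(0),B.mean(0);H=(A-ma).T@(B-mb)
    th=np.arctan2(H[0,1]-H[1,0],H[0,0]+H[1,1]);R=np.array([[np.cos(th),-np.sin(th)],[np.sin(th),np.cos(th)]])
    return th,R,mb-R@ma
E
cat > fit.py <<'E'
from h import *
c=capture("top");s=capture("side")
z=lambda x,y:((x+.5)/4-.5+165,(y+.5)/4-.5+110)
P=plane(c,[z(100,573),z(337,541),z(53,131),z(288,105)],.012)[:,:2]
L=np.array([[-.225,.097],[-.225,-.073],[.09,.097],[.09,-.073]])
th,R,t=rigid(L,P);print("borer yaw",np.degrees(th),t);print("res mm",((L@R.T+t-P)*1e3).round(1).tolist())
def loc(px,zz,cam=c): return ((plane(cam,px,zz)[:,:2]-t)@R*1e3).round(1)
print("blank",loc([z(178,296),z(234,291),z(249,465),z(195,472)],.042))
print("paddle outer z69",loc([z(88,304),z(113,541)],.069))
print("stop top",loc([z(110,160),z(258,146)],.074))
print("rod",loc([z(163,300),z(183,500)],.046))
zs=lambda x,y:((x+.5)/5-.5+145,(y+.5)/5-.5+155)
print("side deck",loc([zs(473,440),zs(652,315),zs(126,264)],.012,s), "blank top rear",loc([zs(519,286)],.042,s))
E
python3 fit.py
```

```text
borer yaw 5.491536447324188 [0.63577069 0.09028506]
res mm [[-1.2, 2.5], [-3.1, -3.4], [1.6, 1.7], [2.7, -0.9]]
blank [[ -44.    18.2]
 [ -45.   -20.1]
 [-164.   -16.8]
 [-164.4   19.8]]
paddle outer z69 [[ -46.3   76.7]
 [-204.5   76.7]]
stop top [[ 48.2  51.7]
 [ 46.1 -48. ]]
rod [[ -46.1   28.3]
 [-182.3   29.7]]
side deck [[-229.9  107.6]
 [-231.2  -63.9]
 [  78.8  105.5]] blank top rear [[-173.5   -1.4]]
```

The candidates for the blank in the top view are:
- brown block in the lane (218,205)
- dark spare (265,130)
- pink (313,165)
- green (283,273)
- yellow (169,290)

I choose the mid-brown one lying in the lane before the flap. The close crop confirms it sits between the fences, with the red paddle to its left and the flap ahead of it.

```bash
cat > goto.py <<'E'
import sys
from h import *
from scipy.spatial.transform import Rotation as Ro
yaw=np.radians(5.5);T=np.array([.6355,.0903])
Rb=np.array([[np.cos(yaw),-np.sin(yaw)],[np.sin(yaw),np.cos(yaw)]])
def go(bx,by,z):
    s=status.read_state();Rt=np.array(s["tool_rot"]);p=np.array(s["position"])
    g=np.r_[T+Rb@np.array([bx,by]),z]
    X=np.array([0,0,-1.]);Y=np.r_[Rb@np.array([0,-1.]),0];G=np.c_[X,Y,np.cross(X,Y)]
    d=Rt.T@(g-p)/.25; tw=Ro.from_matrix(Rt.T@G).as_rotvec(degrees=True)/90
    b=Rb.T@(p[:2]-T)
    print("t",s["time_s"],"borer mm",(b*1e3).round(1),"z",(p[2]*1e3).round(1),"F borer",np.r_[Rb.T@s["ft_force"][:2],s["ft_force"][2]].round(2),"w",round(s["gripper_width"],3))
    print("travel",d.round(3),"twist",tw.round(3),"target",g.round(4))
if __name__=="__main__": go(*[float(a)/1e3 for a in sys.argv[1:4]])
E
python3 goto.py -182 31 200
```

```text
t 0.2 borer mm [-453.5 -571.9] z 204.7 F borer [-0.06  0.16  0.2 ] w 1.0
travel [ 0.022 -1.925 -1.814] twist [0.212 0.    0.001] target [0.4514 0.1037 0.2   ]
```

Request:
apply_moves --increments '[{"travel": [-0.1,-0.1,-0.1],"twist": [0,0,0]},{"travel": [-0.1,-0.96,-0.9],"twist": [0,0,0]},{"travel": [-0.1,-0.96,-0.9],"twist": [0,0,0]},{"travel": [-0.1,-0.96,-0.9],"twist": [0,0,0]},{"travel": [-0.1,-0.96,-0.9],"twist": [0,0,0]},{"travel": [-0.1,-0.96,-0.9],"twist": [0,0,0]},{"travel": [-0.1,-0.96,-0.9],"twist": [0,0,0]},{"travel": [-0.1,-0.96,-0.9],"twist": [0,0,0]},{"travel": [-0.1,-0.96,-0.9],"twist": [0,0,0]},{"travel": [-0.1,-0.96,-0.9],"twist": [0,0,0]}]' --gripper 0.574

```text
time_s: 1.2
position: [0.3438, -0.212, 0.2305]
tool_rot: [[-0.0, 0.415, -0.91], [-0.001, -0.91, -0.415], [-1.0, 0.001, 0.0]]
ft_force: [0.4, 0.2, -0.1]
gripper_width: 0.572
```

```bash
python3 goto.py -182 31 160
```

```text
t 1.2 borer mm [-319.4 -273. ] z 230.5 F borer [ 0.43  0.2  -0.09] w 0.572
travel [ 0.281 -0.971 -0.916] twist [ 0.211  0.    -0.   ] target [0.4514 0.1037 0.16  ]
```

Request:
apply_moves --increments '[{"travel": [0,-0.97,-0.92],"twist": [0.21,0,0]},{"travel": [0,-0.97,-0.92],"twist": [0.21,0,0]},{"travel": [0,-0.97,-0.92],"twist": [0.21,0,0]},{"travel": [0,-0.97,-0.92],"twist": [0.21,0,0]},{"travel": [0,-0.97,-0.92],"twist": [0.21,0,0]},{"travel": [0,-0.97,-0.92],"twist": [0.21,0,0]},{"travel": [0,-0.97,-0.92],"twist": [0.21,0,0]},{"travel": [0.28,-0.97,-0.92],"twist": [0.21,0,0]},{"travel": [0.28,-0.97,-0.92],"twist": [0.21,0,0]},{"travel": [0.28,-0.97,-0.92],"twist": [0.21,0,0]},{"travel": [0.28,-0.97,-0.92],"twist": [0.21,0,0]}]'

```text
time_s: 2.3
position: [0.453, 0.1038, 0.1605]
tool_rot: [[-0.001, 0.096, -0.995], [-0.0, -0.995, -0.096], [-1.0, 0.0, 0.001]]
ft_force: [1.0, -0.6, 0.6]
gripper_width: 0.575
```

```bash
python3 goto.py -182 31 90; python3 - <<'E'
from h import *
for n in("side","top"):
    c=capture(n)
    im=c["image"]; im=im[140:265,130:300] if n=="side" else im[90:270,150:280]
    cv2.imwrite(f"pics/{n}1.png",cv2.resize(im,None,fx=4,fy=3.3 if 0 else 4,interpolation=cv2.INTER_CUBIC)[:600])
E
```

```text
t 2.3 borer mm [-180.4   30.9] z 160.5 F borer [ 0.89 -0.73  0.65] w 0.575
travel [ 0.282 -0.     0.006] twist [ 0.  0. -0.] target [0.4514 0.1037 0.09  ]
```

View pics/side1.png

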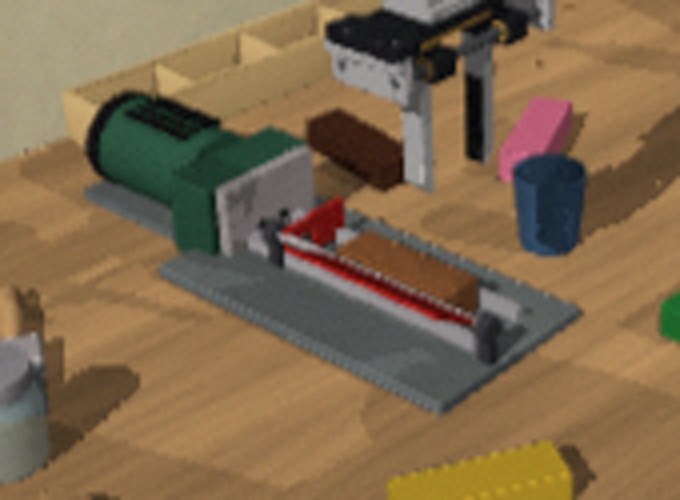

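View pics/top1.png

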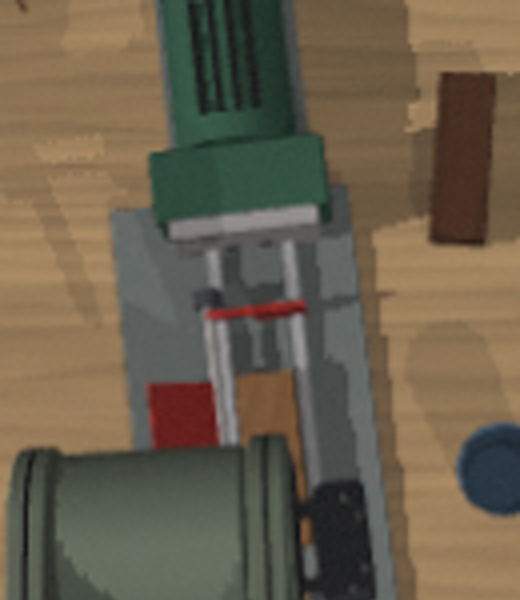

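```bash
cat > chk.py <<'E'
from h import *
from goto import T,Rb
c=capture("side")
def w(p): p=np.array(p,float)/1e3; return np.c_[p[:,:2]@Rb.T+T,p[:,2]]
def zz(u): return ((u-[130,140]+.5)*4-.5).round(0)
im=cv2.resize(c["image"][140:265,130:300],None,fx=4,fy=4,interpolation=cv2.INTER_CUBIC)
def dr(P,col,closed=True):
    cv2.polylines(im,[np.int32(zz(proj(c,w(P)))) .reshape(-1,1,2)],closed,col,1)
for zt in(12,0): dr([[-225,97,zt],[-225,-73,zt],[90,-73,zt],[90,97,zt]],(255,255,0))
dr([[-205,76.3,69],[-45,76.3,69]],(0,255,255),False)
dr([[-164,-20,42],[-164,20,42],[-44,20,42],[-44,-20,42]],(255,0,255))
s=status.read_state();b=Rb.T@(s["position"][:2]-T)*1e3;z=s["position"][2]*1e3;h=s["gripper_width"]*47
for a,e in((h,h+12.5),(-h-12.5,-h)):
    dr([[b[0]-8,b[1]+a,z],[b[0]+8,b[1]+a,z],[b[0]+8,b[1]+e,z],[b[0]-8,b[1]+e,z]],(0,255,0))
import sys;cv2.imwrite(sys.argv[1],im)
E
python3 chk.py pics/chk1.png
```

```text
(no output)
```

View pics/chk1.png

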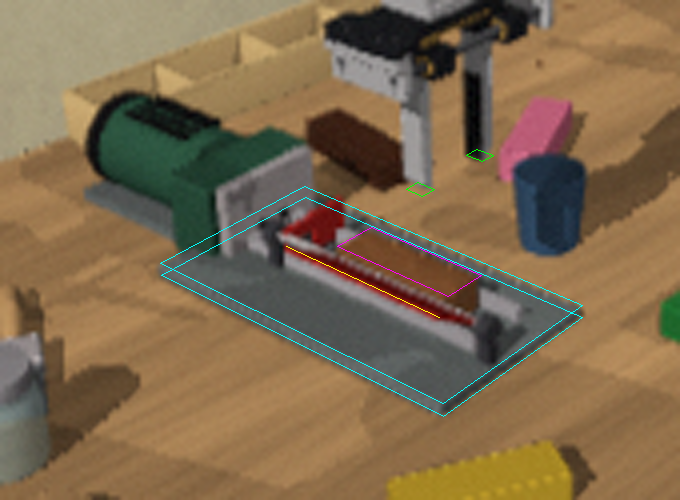

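Request:
apply_moves --increments '[{"travel": [0.16,0,0.01],"twist": [0,0,0]},{"travel": [0.28,0,0.01],"twist": [0,0,0]},{"travel": [0.34,0,0.01],"twist": [0,0,0]},{"travel": [0.37,0,0.01],"twist": [0,0,0]},{"travel": [0.4,0,0.01],"twist": [0,0,0]},{"travel": [0.43,0,0.01],"twist": [0,0,0]},{"travel": [0.46,0,0.01],"twist": [0,0,0]},{"travel": [0.48,0,0.01],"twist": [0,0,0]},{"travel": [0.5,0,0.01],"twist": [0,0,0]},{"travel": [0.52,0,0.01],"twist": [0,0,0]},{"travel": [0.52,0,0.01],"twist": [0,0,0]},{"travel": [0.52,0,0.01],"twist": [0,0,0]}]'

```text
time_s: 3.65
position: [0.4512, 0.1047, 0.0311]
tool_rot: [[0.003, 0.099, -0.995], [-0.0, -0.995, -0.099], [-1.0, 0.001, -0.003]]
ft_force: [1.1, 0.2, 5.1]
gripper_width: 0.574
```

```bash
python3 goto.py -172 31 30; python3 chk.py pics/chk2.png
```

```text
t 3.65 borer mm [-182.1   32. ] z 31.1 F borer [1.11 0.09 5.09] w 0.574
travel [ 0.004  0.004 -0.04 ] twist [ 0.002 -0.002 -0.   ] target [0.4613 0.1047 0.03  ]
```

View pics/chk2.png

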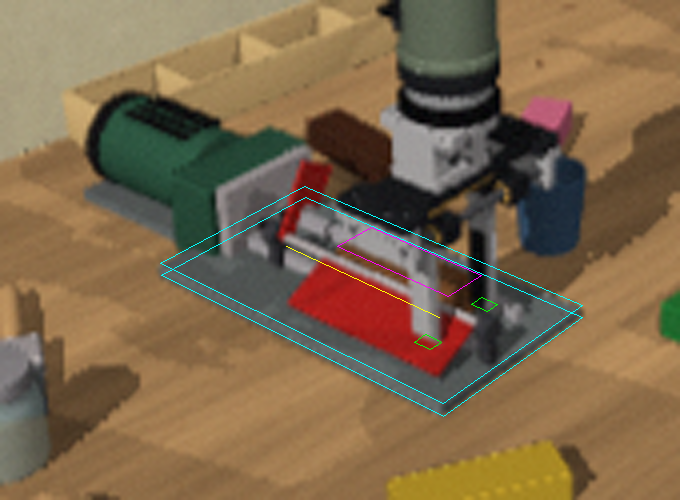

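Request:
apply_moves --increments '[{"travel": [0.006,0,-0.01],"twist": [0,0,0]},{"travel": [0.006,0,-0.02],"twist": [0,0,0]},{"travel": [0.006,0,-0.03],"twist": [0,0,0]},{"travel": [0.006,0,-0.04],"twist": [0,0,0]},{"travel": [0.006,0,-0.05],"twist": [0,0,0]},{"travel": [0.006,0,-0.06],"twist": [0,0,0]},{"travel": [0.006,0,-0.07],"twist": [0,0,0]},{"travel": [0.006,0,-0.08],"twist": [0,0,0]},{"travel": [0.006,0,-0.09],"twist": [0,0,0]},{"travel": [0.006,0,-0.1],"twist": [0,0,0]},{"travel": [0.006,0,-0.11],"twist": [0,0,0]},{"travel": [0.006,0,-0.12],"twist": [0,0,0]}]'

```text
time_s: 4.9
position: [0.4799, 0.1077, 0.029]
tool_rot: [[0.0, 0.099, -0.995], [-0.0, -0.995, -0.099], [-1.0, 0.0, -0.0]]
ft_force: [-3.2, 1.4, 3.5]
gripper_width: 0.574
```

```bash
python3 goto.py -120 31 30; python3 chk.py pics/chk3.png
```

```text
t 4.9 borer mm [-153.2   32.3] z 29.0 F borer [-3.03  1.67  3.54] w 0.574
travel [-0.004  0.006 -0.133] twist [ 0.002 -0.    -0.   ] target [0.5131 0.1097 0.03  ]
```

View pics/chk3.png

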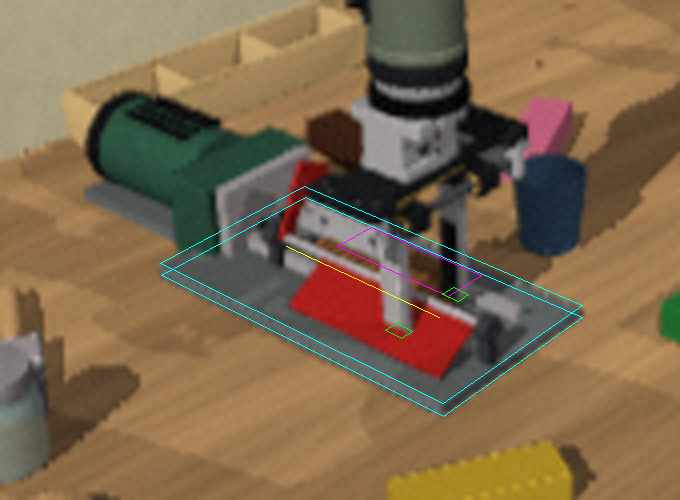

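Request:
apply_moves --increments '[{"travel": [0,0.002,-0.012],"twist": [0,0,0]},{"travel": [0,0.004,-0.024],"twist": [0,0,0]},{"travel": [0,0.004,-0.036],"twist": [0,0,0]},{"travel": [0,0.004,-0.048],"twist": [0,0,0]},{"travel": [0,0.004,-0.06],"twist": [0,0,0]},{"travel": [0,0.004,-0.072],"twist": [0,0,0]},{"travel": [0,0.004,-0.084],"twist": [0,0,0]},{"travel": [0,0.004,-0.096],"twist": [0,0,0]},{"travel": [0,0.004,-0.108],"twist": [0,0,0]},{"travel": [0,0.004,-0.12],"twist": [0,0,0]},{"travel": [0,0.004,-0.132],"twist": [0,0,0]},{"travel": [0,0.004,-0.144],"twist": [0,0,0]}]'

```text
time_s: 6.15
position: [0.5158, 0.1104, 0.029]
tool_rot: [[0.0, 0.099, -0.995], [0.0, -0.995, -0.099], [-1.0, -0.0, -0.0]]
ft_force: [-3.3, 2.2, 4.8]
gripper_width: 0.574
```

```bash
python3 goto.py -78 31 29; python3 chk.py pics/chk4.png
```

```text
t 6.15 borer mm [-117.2   31.4] z 29.0 F borer [-3.04  2.53  4.79] w 0.574
travel [-0.     0.002 -0.157] twist [ 0.002 -0.     0.   ] target [0.5549 0.1137 0.029 ]
```

View pics/chk4.png

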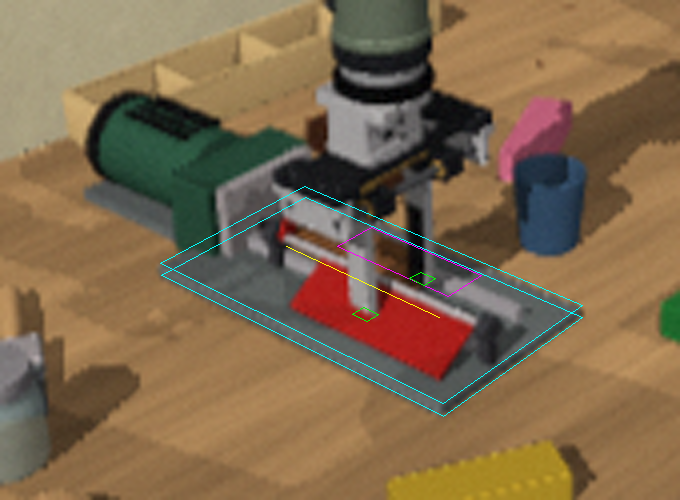

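Request:
apply_moves --increments '[{"travel": [0,0,-0.012],"twist": [0,0,0]},{"travel": [0,0,-0.024],"twist": [0,0,0]},{"travel": [0,0,-0.036],"twist": [0,0,0]},{"travel": [0,0,-0.048],"twist": [0,0,0]},{"travel": [0,0,-0.06],"twist": [0,0,0]},{"travel": [0,0,-0.072],"twist": [0,0,0]},{"travel": [0,0,-0.084],"twist": [0,0,0]},{"travel": [0,0,-0.096],"twist": [0,0,0]},{"travel": [0,0,-0.108],"twist": [0,0,0]},{"travel": [0,0,-0.118],"twist": [0,0,0]},{"travel": [0,0,-0.126],"twist": [0,0,0]},{"travel": [0,0,-0.132],"twist": [0,0,0]}]'

```text
time_s: 7.4
position: [0.5486, 0.1136, 0.029]
tool_rot: [[0.0, 0.099, -0.995], [0.0, -0.995, -0.099], [-1.0, 0.0, -0.0]]
ft_force: [-4.9, 2.1, 5.4]
gripper_width: 0.572
```

```bash
python3 goto.py -78 31 29
```

```text
t 7.4 borer mm [-84.3  31.5] z 29.0 F borer [-4.64  2.56  5.36] w 0.572
travel [-0.     0.002 -0.025] twist [ 0.002 -0.    -0.   ] target [0.5549 0.1137 0.029 ]
```

Request:
apply_moves --increments '[{"travel": [0,0,-0.004],"twist": [0,0,0]},{"travel": [0,0,-0.008],"twist": [0,0,0]},{"travel": [0,0,-0.012],"twist": [0,0,0]},{"travel": [0,0,-0.016],"twist": [0,0,0]}]'

```text
time_s: 7.8
position: [0.5523, 0.114, 0.029]
tool_rot: [[-0.0, 0.099, -0.995], [0.0, -0.995, -0.099], [-1.0, -0.0, 0.0]]
ft_force: [-6.0, 1.4, 5.9]
gripper_width: 0.574
```

```bash
python3 goto.py -78 31 29
```

```text
t 7.8 borer mm [-80.5  31.6] z 29.0 F borer [-5.82  1.96  5.86] w 0.574
travel [-0.     0.002 -0.01 ] twist [0.002 0.    0.   ] target [0.5549 0.1137 0.029 ]
```

Request:
apply_moves --increments '[{"travel": [0,0,-0.004],"twist": [0,0,0]},{"travel": [0,0,-0.008],"twist": [0,0,0]},{"travel": [0,0,-0.012],"twist": [0,0,0]}]'

```text
time_s: 8.1
position: [0.5524, 0.1139, 0.0287]
tool_rot: [[-0.007, 0.098, -0.995], [-0.001, -0.995, -0.098], [-1.0, 0.0, 0.007]]
ft_force: [-12.3, 1.4, 11.6]
gripper_width: 0.572
```

```bash
python3 goto.py -78 31 29
```

```text
t 8.1 borer mm [-80.5  31.5] z 28.7 F borer [-12.06   2.61  11.64] w 0.572
travel [-0.001  0.002 -0.01 ] twist [ 0.002  0.004 -0.   ] target [0.5549 0.1137 0.029 ]
```

Request:
apply_moves --increments '[{"travel": [0,0,0],"twist": [0,0,0]},{"travel": [0,0,0],"twist": [0,0,0]},{"travel": [0,0,0.01],"twist": [0,0,0]},{"travel": [0,0,0.02],"twist": [0,0,0]},{"travel": [0,0,0.03],"twist": [0,0,0]},{"travel": [0,0,0.04],"twist": [0,0,0]},{"travel": [0,0,0.045],"twist": [0,0,0]},{"travel": [0,0,0.045],"twist": [0,0,0]}]'

```text
time_s: 8.9
position: [0.547, 0.1132, 0.0304]
tool_rot: [[0.006, 0.098, -0.995], [0.0, -0.995, -0.098], [-1.0, 0.0, -0.006]]
ft_force: [3.5, 3.0, 4.7]
gripper_width: 0.573
```

```bash
python3 goto.py -90 31 29; python3 chk.py pics/chk5.png
```

```text
t 8.9 borer mm [-85.9  31.3] z 30.4 F borer [3.77 2.6  4.69] w 0.573
travel [0.005 0.001 0.016] twist [ 0.002 -0.004 -0.   ] target [0.5429 0.1125 0.029 ]
```

View pics/chk5.png

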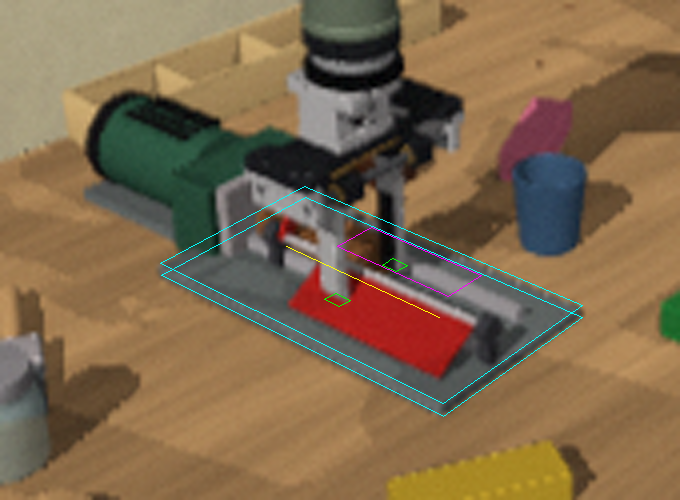

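Request:
apply_moves --increments '[{"travel": [0.004,0,0.02],"twist": [0,0,0]},{"travel": [0.004,0,0.05],"twist": [0,0,0]},{"travel": [0.004,0,0.08],"twist": [0,0,0]},{"travel": [0.004,0,0.12],"twist": [0,0,0]},{"travel": [0.004,0,0.16],"twist": [0,0,0]},{"travel": [0.004,0,0.2],"twist": [0,0,0]},{"travel": [0.004,0,0.24],"twist": [0,0,0]},{"travel": [0.004,0,0.28],"twist": [0,0,0]},{"travel": [0.004,0,0.32],"twist": [0,0,0]},{"travel": [0.004,0,0.35],"twist": [0,0,0]},{"travel": [0.004,0,0.36],"twist": [0,0,0]}]'

```text
time_s: 10.05
position: [0.4535, 0.1042, 0.0278]
tool_rot: [[-0.001, 0.099, -0.995], [-0.0, -0.995, -0.099], [-1.0, -0.0, 0.001]]
ft_force: [3.4, 3.5, 4.3]
gripper_width: 0.576
```

```bash
python3 goto.py -170 31 29; sed -i 's/-164,/-72.5,/g;s/-44,/47.5,/g' chk.py; python3 chk.py pics/chk6.png; python3 - <<'E'
from h import *
c=capture("top");cv2.imwrite("pics/top6.png",cv2.resize(c["image"][90:240,150:280],None,fx=4,fy=4,interpolation=cv2.INTER_CUBIC))
E
```

```text
t 10.05 borer mm [-179.9   31.3] z 27.8 F borer [3.74 3.2  4.32] w 0.576
travel [-0.005  0.001 -0.039] twist [0.002 0.    0.   ] target [0.4633 0.1049 0.029 ]
```

View pics/chk6.png

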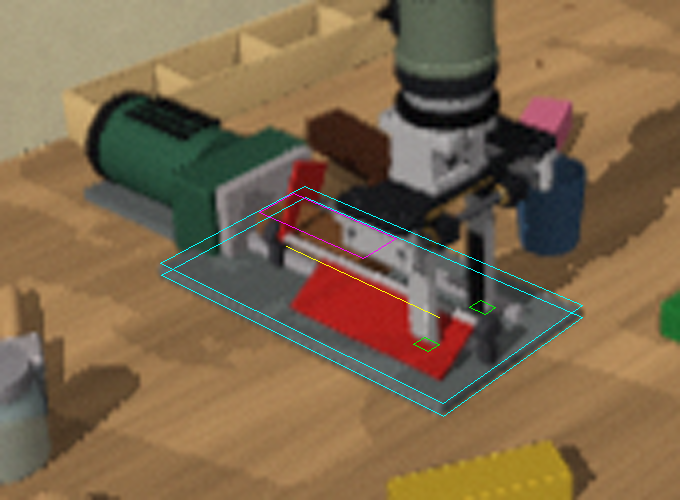

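View pics/top6.png

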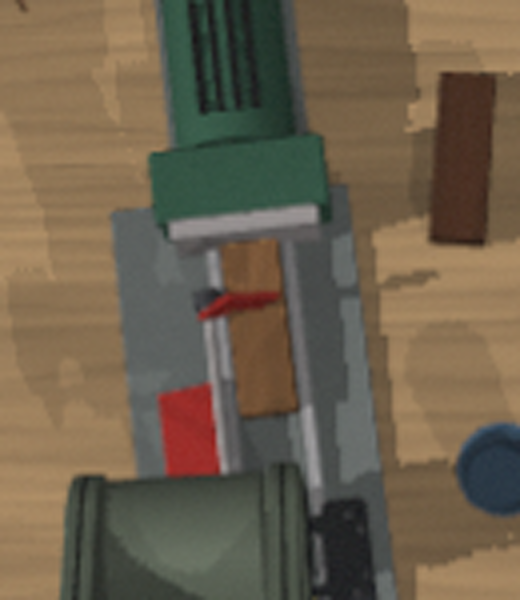

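```bash
python3 - <<'E'
from h import *
from goto import T,Rb
c=capture("top");z=lambda x,y:((x+.5)/4-.5+150,(y+.5)/4-.5+90)
def L(px,zz): return ((plane(c,px,zz)[:,:2]-T)@Rb*1e3).round(1)
print("rear",L([z(242,416),z(299,411)],.042)); print("front seen",L([z(222,243),z(278,240)],.042)); print("plate top front",L([z(172,237),z(318,222)],.074))
E
```

```text
rear [[-71.3  18.4]
 [-72.5 -20.5]]
front seen [[ 49.6  19.2]
 [ 47.1 -19.3]]
plate top front [[ 50.4  50.1]
 [ 49.1 -48.4]]
```

The top view shows the blank reaching the stop plate. Its rear end is at x ≈ -72 mm and its front at ≈ 48 mm, and the push ended hard against the stop at 12 N. I'll let the flap down slowly now.

Request:
apply_moves --increments '[{"travel": [-0.012,0,0],"twist": [0,0,0]},{"travel": [-0.024,0,0],"twist": [0,0,0]},{"travel": [-0.036,0,0],"twist": [0,0,0]},{"travel": [-0.048,0,0],"twist": [0,0,0]},{"travel": [-0.06,0,0],"twist": [0,0,0]},{"travel": [-0.075,0,0],"twist": [0,0,0]},{"travel": [-0.1,0,0],"twist": [0,0,0]},{"travel": [-0.15,0,0],"twist": [0,0,0]},{"travel": [-0.25,0,0],"twist": [0,0,0]},{"travel": [-0.4,0,0],"twist": [0,0,0]},{"travel": [-0.55,0,0],"twist": [0,0,0]},{"travel": [-0.6,0,0],"twist": [0,0,0]}]'

```text
time_s: 11.4
position: [0.4576, 0.1042, 0.1831]
tool_rot: [[0.009, 0.099, -0.995], [-0.0, -0.995, -0.099], [-1.0, 0.001, -0.009]]
ft_force: [1.0, -0.5, 0.6]
gripper_width: 0.576
```

Request:
apply_moves --increments '[{"travel": [-0.1,0.1,0.1],"twist": [0,0,0]},{"travel": [-0.1,0.3,0.2],"twist": [0,0,0]},{"travel": [-0.1,0.5,0.2],"twist": [0,0,0]},{"travel": [-0.1,0.7,0.2],"twist": [0,0,0]},{"travel": [-0.1,0.9,0.2],"twist": [0,0,0]},{"travel": [-0.1,0.95,0.2],"twist": [0,0,0]},{"travel": [-0.1,0.95,0.2],"twist": [0,0,0]},{"travel": [-0.1,0.95,0.2],"twist": [0,0,0]}]'

```text
time_s: 12.2
position: [0.4276, -0.1366, 0.2024]
tool_rot: [[-0.001, 0.098, -0.995], [0.001, -0.995, -0.098], [-1.0, -0.001, 0.001]]
ft_force: [-0.0, 0.7, -0.6]
gripper_width: 0.576
```

```bash
python3 goto.py -170 31 29; python3 chk.py pics/chk7.png; python3 - <<'E'
from h import *
c=capture("top");cv2.imwrite("pics/top7f.png",c["image"]);cv2.imwrite("pics/top7.png",cv2.resize(c["image"][110:260,165:265],None,fx=4,fy=4,interpolation=cv2.INTER_CUBIC))
E
```

```text
t 12.2 borer mm [-228.7 -205.9] z 202.4 F borer [ 0.03  0.66 -0.64] w 0.576
travel [ 0.694 -0.946 -0.237] twist [0.001 0.001 0.001] target [0.4633 0.1049 0.029 ]
```

View pics/chk7.png

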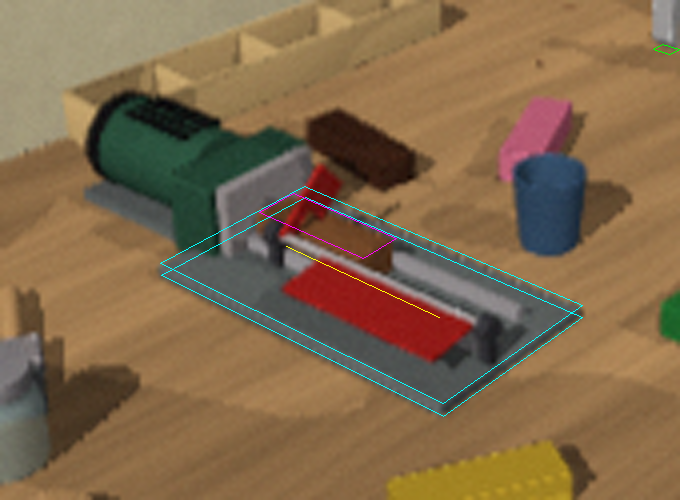

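View pics/top7.png

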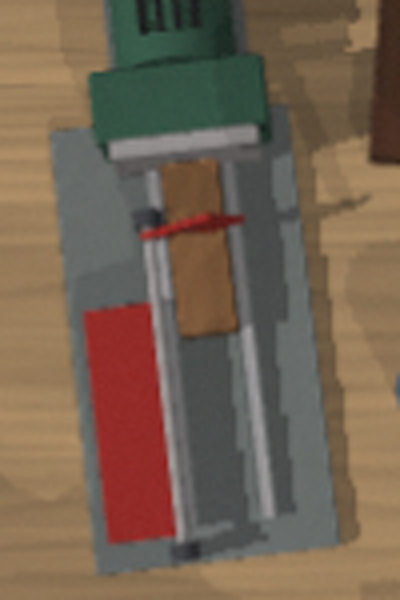

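View pics/top7f.png

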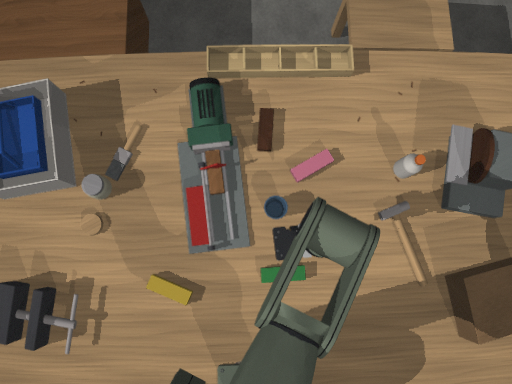

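```bash
python3 - <<'E'
from h import *
from goto import T,Rb
from workcell import ctrl
c=capture("top");z=lambda x,y:((x+.5)/4-.5+165,(y+.5)/4-.5+110)
def L(px,zz): return ((plane(c,px,zz)[:,:2]-T)@Rb*1e3).round(1)
print("rear",L([z(182,338),z(239,332)],.042),"paddle outer (z~38)",L([z(84,312),z(110,543)],.038))
print(ctrl.job_done())
E
```

```text
rear [[-72.7  18.5]
 [-73.1 -20.4]] paddle outer (z~38) [[ -46.5   83.4]
 [-204.7   82.3]]
the job is handed in; nothing more can be done
None
```

The blank is loaded against the stop with the flap resting on top of it, and I handed the job in at about 12 s. It reports no verdict, so the result below rests on my own checks.

**What I did:** The left fingertip pressed the paddle down, holding the flap at about 1.0–1.1 rad (worked out from the fingertip height). The right fingertip pushed the mid-brown blank along the lane until it stopped hard, with the push force rising from 6 to 12 N and no further movement. I slid the hand back with the flap still up and checked the blank from above. Then I let the flap down slowly and moved the arm away.

**Last checks:**
- **Blank:** the last picture puts its rear end at borer x ≈ -73 mm, which puts the front at about 47 mm. It is centred to about 1 mm and the front looks tight against the plate.
- **Flap:** it lies on the blank, with the paddle sloping slightly down. The paddle's outer edge is at y ≈ 83 mm, which fits an angle near 0.7 rad, but I did not measure the angle directly.
- **Bystanders:** the ones visible look unmoved in the final top view. The hand hangs free with no force beyond sensor noise.

**Disagreement:** the hard stop came about 2.5 mm short of where my estimate of the borer's position put it. I read this as an error in that estimate or in the calibration, because the stop plate's top edge first measured 2–4 mm short as well. It measured about right in a later picture, so that reading is not certain.

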